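# Close the break-room jars with their own lids

### The job

The four storage jars on the break-room counter stand open among their wooden lids. Close every jar with the lid that fits its shape and size, the lid lying level with its plug down inside the mouth, and leave the closed jars standing where they are. Do not tip a jar over or disturb the little steel tin and the small white bowl that stand among them.

Things in the scene. Friction and masses are not known exactly. Their poses are not given: they have to be found in the camera images.
- big_round_jar: Large round storage jar, 92 mm outside diameter, 85 mm high, mouth 82 mm across. Open top, walls 5 mm, blue glaze, loose and heavy (about 0.3 to 0.8 kg), a few paper sachets lying at the bottom, below 35 mm. Origin: centre of the underside, z up.
- small_round_jar: Small round storage jar, 64 mm outside diameter, 85 mm high, mouth 54 mm across. Open top, walls 5 mm, blue glaze, loose and heavy (about 0.3 to 0.8 kg), a few paper sachets lying at the bottom, below 35 mm. Origin: centre of the underside, z up.
- square_jar: Square storage jar, 80 x 80 mm outside, 85 mm high, mouth 70 x 70 mm, sides along its x and y axes. Open top, walls 5 mm, blue glaze, loose and heavy (about 0.3 to 0.8 kg), a few paper sachets lying at the bottom, below 35 mm. Origin: centre of the underside, z up.
- oblong_jar: Oblong (rectangular) storage jar, 110 mm along its x and 64 mm along its y outside, 85 mm high, mouth 100 x 54 mm. Open top, walls 5 mm, blue glaze, loose and heavy (about 0.3 to 0.8 kg), a few paper sachets lying at the bottom, below 35 mm. Origin: centre of the underside, z up.
- big_round_lid: Large round wooden lid: plug 72 mm, plate 98 mm in diameter, grip a round knob of 22 mm diameter. Goes on the large round jar. Plug 12 mm thick, plate on it 8 mm, grip on top 26 mm high (46 mm in all). Wood, 40-120 g, starts plug down on the counter. Origin: centre of the plug's underside, z up; 73 mm above the jar's origin when closed.
- small_round_lid: Small round wooden lid: plug 44 mm, plate 70 mm in diameter, grip a round knob of 22 mm diameter. Goes on the small round jar. Plug 12 mm thick, plate on it 8 mm, grip on top 26 mm high (46 mm in all). Wood, 40-120 g, starts plug down on the counter. Origin: centre of the plug's underside, z up; 73 mm above the jar's origin when closed.
- square_lid: Square wooden lid: plug 60 x 60 mm, plate 86 x 86 mm, grip a bar 50 mm along x, 16 mm along y. Goes on the square jar, sides parallel. Plug 12 mm thick, plate on it 8 mm, grip on top 26 mm high (46 mm in all). Wood, 40-120 g, starts plug down on the counter. Origin: centre of the plug's underside, z up; 73 mm above the jar's origin when closed.
- oblong_lid: Oblong wooden lid: plug 90 x 44 mm, plate 116 x 70 mm (long side x), grip a bar 50 mm along x, 16 mm along y. Goes on the oblong jar, long side along long side (either way round). Plug 12 mm thick, plate on it 8 mm, grip on top 26 mm high (46 mm in all). Wood, 40-120 g, starts plug down on the counter. Origin: centre of the plug's underside, z up; 73 mm above the jar's origin when closed.
- tea_tin: Bystander: small closed steel tin, 56 mm in diameter, 55 mm high, standing among the jars. Leave alone. Origin: centre of its underside.
- little_bowl: Bystander: little white bowl, 60 mm across the rim, 30 mm high, standing among the jars. Leave alone. Origin: centre of its underside.
Things that resemble listed ones, but are neither listed nor needed, are in the scene too. What is shaped like the oblong_lid but green is not meant.

How it is judged (in metres and radians):
At the end, for the whole second after the job is handed in: Each of the four lids lies on its own jar: centres within 10 mm of each other seen from above, the lid's origin 68 to 78 mm above the jar's, lid and jar level within 0.1 rad, both at rest; every jar within 40 mm of where it began, the tin and the bowl within 30 mm (horizontal distance between big_round_lid and big_round_jar below 0.01 m and z of big_round_lid in the frame of big_round_jar between 0.068 and 0.078 m and angle between each of big_round_lid, big_round_jar, small_round_lid, small_round_jar, square_lid, square_jar, oblong_lid, oblong_jar's own z axis and vertical below 0.1 rad and distance of each of big_round_jar, small_round_jar, square_jar, oblong_jar from where it was at the start of the episode below 0.04 m and linear speed of each of big_round_lid, big_round_jar, small_round_lid, small_round_jar, square_lid, square_jar, oblong_lid, oblong_jar below 0.02 m/s and horizontal distance between small_round_lid and small_round_jar below 0.01 m and z of small_round_lid in the frame of small_round_jar between 0.068 and 0.078 m and horizontal distance between square_lid and square_jar below 0.01 m and z of square_lid in the frame of square_jar between 0.068 and 0.078 m and horizontal distance between oblong_lid and oblong_jar below 0.01 m and z of oblong_lid in the frame of oblong_jar between 0.068 and 0.078 m and distance of each of tea_tin, little_bowl from where it was at the start of the episode below 0.03 m); the robot touches nothing.
It fails at once if a jar is tipped over (angle between any of big_round_jar, small_round_jar, square_jar, oblong_jar's own z axis and vertical above 0.6 rad).
It fails at once if the tea tin is pushed out of its place or knocked over (distance of tea_tin from where it was at the start of the episode above 0.03 m or angle between tea_tin's own z axis and vertical above 0.5 rad).
It fails at once if the little bowl is pushed out of its place or knocked over (distance of little_bowl from where it was at the start of the episode above 0.03 m or angle between little_bowl's own z axis and vertical above 0.5 rad).
It also fails if it takes over 120 s, if anything falls off the work surface, if the arm or the gripper's body presses on something with over 40 N, if the wrist force passes 120 N, or if a joint passes its speed limit or range.

### The arm

A 6-joint arm with a two-finger parallel gripper is mounted at the origin on the work surface. World frame = base frame: x ahead of the robot, y to its left, z up, the work surface at z = 0. Lengths are in m, angles in degrees, forces in N, time in s.
With the tool pointing down it reaches from about 0.4 to 0.825 m from the base axis. Payload 7 kg.
Tool frame: the origin (TCP) lies on the centre line of the jaws, within the pads' length; the fingertips stand 8 mm ahead of it and the grasp point (between the pads) lies 11 mm behind it; z points along the fingers, y is the line along which they close (so a half turn about z gives the same grasp; the last joint's range is limited). The gripper opens to 88 mm and grips with 3 to 60 N. Pads are 19 mm wide; open, the fingers measure 130 mm over their backs; the gripper's body (78 mm by 193 mm) begins 47 mm behind the grasp point.
Start: joints at [16.507, 20.546, 0.682, 0, -70.136, -16.507], TCP at [0.675, -0, 0.235] pointing down, gripper open.
Joint ranges: [-176.03, 176.03], [-82.01, 121.73], [-58.28, 71.71], [-173.87, 95.51], [-174.79, -0.11], [-173.66, 173.66]. Speed limits (degrees/s): [136.94, 136.94, 172.46, 180, 180, 180].

### API

Orientations are given as [roll, pitch, yaw] about the fixed x, y, z axes, in that order (R = Rz(yaw) Ry(pitch) Rx(roll)).
In Python, from plant import r gives the robot as it stands.
- The arm moves only by the tool carry_out, never from a script. Its argument "targets" is a list of rows, each a list of 6 numbers: the shift along the tool's x, y, z scaled (see below), then the turn, a rotation vector about the tool's x, y, z scaled (see below). A call has 1 to 5 rows; each row shifts and turns the commanded pose from where the row before left it, along the tool's axes as they then stand; what a row does not reach is not made up. The controller multiplies each number of a shift by 0.5 m and each number of a turn by 60 degrees. A row lasts 1/8 s, in which the tool goes at most 62.5 mm and 10.7 degrees, less where a joint would pass 70% of its speed; a pose out of reach is approached as far as the arm can. A call with a number of a shift or a turn outside -1 to 1 is refused whole. A call with a gripper value outside its range is refused whole. "hand" is the opening, from 0 (shut) to 1 (fully open), set as the call begins (left out, the last holds). The fingers move at their own pace and stop on an object; "squeeze" is the grip in N (left out, the last holds). Time passes only in rows, so rows that do not move let the fingers close. It gives the time, the measured TCP pose, the force, the opening and the grip force at its end, in the units of the state.
- r.get_state(): the state, without advancing time (a new reading comes with each control period).
- r.capture(name): name is "scene" or "side" or "wrist"; returns the picture (384x512x3 uint8, red, green, blue); there is no depth.
- r.camera_info(name): a dict with "K" (3x3 intrinsics, pixels), "distortion" ([k1, k2, p1, p2, k3] as OpenCV has them; the pictures are not rectified), "eye" and "attitude" of the camera in the world. Camera axes: x right, y down, z forward; pixel columns grow to the right and rows downward; lengths in m; the calibration is good to about 2 mm. A picture is of the moment at which its call begins: read the wrist's pose just before it. camera_info takes no time and is no camera call; for the wrist camera it gives the pose at the moment of the call.
- r.close_job(): hands the job in; it is judged then, once.
The state is a dict: "time_s": time; "joints": joint angles; "qd": joint speeds; "joint_torque": joint torques, N m; "tcp_pos": TCP position; "eef_rot": TCP orientation; "contact_force": force on the tool from outside, world axes, zero at the start; "moment": the same for the moment, N m; "gripper_width": finger opening in m; "gripper_force": force on a finger pad.
Only numpy, scipy, OpenCV 4.12 (cv2) and the standard library are available. Lean on these libraries where they do the work, as an engineer would, in place of code of your own. Each camera call takes 0.05 s, during which the arm holds its last target. There are 200 camera calls.

## Working session

There is one attempt and no reset: what is moved stays moved. The work goes in short steps, Python scripts to look and compute and a tool call to move; the robot and the scene stay as the last step left them, time stands still between calls to the robot, and variables do not carry over. Pictures are saved under pics/ and viewed, at most 14 in all, crops included, and the job is handed in when it is done.

Besides the shell and the picture viewer there is one more tool, called as a command line: name --pt "numbers of a row" for each row, then --argument value for the rest. carry_out: Moves the arm, as the interface text tells. Its arguments: {"type":"object","properties":{"targets":{"type":"array","items":{"type":"array","items":{"type":"number","minimum":-1,"maximum":1}}},"hand":{"type":"number"},"squeeze":{"type":"number"}},"required":["targets"]}

```bash
mkdir -p pics; python3 - <<'E'
from plant import r
import cv2
print(r.get_state())
for n in ["scene","side","wrist"]:
    print(n,r.camera_info(n))
    cv2.imwrite(f"pics/{n}0.png",r.capture(n)[:,:,::-1])
E
```

```text
{'time_s': 0.0, 'joints': array([ 1.65062670e+01,  2.05891392e+01,  6.33920587e-01, -2.02028168e-02,
       -7.01348179e+01, -1.65058981e+01]), 'qd': array([-0.03754275, -0.04906803, -0.00743438,  0.00840581, -0.04943156,
       -0.00249748]), 'joint_torque': array([-8.00930356e-04, -5.82726967e+01,  2.93058443e+01,  6.99745238e+00,
        6.93249181e-03, -2.06530804e-04]), 'tcp_pos': array([ 6.74529027e-01, -3.12256588e-05,  2.33649437e-01]), 'eef_rot': array([ 1.79908278e+02, -7.37366880e-03, -9.00065052e+01]), 'contact_force': array([ 0.86518805, -0.20613436,  0.07768619]), 'moment': array([-0.05507203, -0.00557514, -0.00596058]), 'gripper_force': 0.0, 'gripper_width': 0.08780964366465042}
scene {'K': array([[402.53429866,   0.        , 254.10926253],
       [  0.        , 402.53429866, 197.41308297],
       [  0.        ,   0.        ,   1.        ]]), 'distortion': array([-0.08115144,  0.        ,  0.        ,  0.        ,  0.        ]), 'eye': array([1.2280827 , 0.32655086, 0.82525743]), 'attitude': array([-134.41325549,    0.29788201,  113.16611868])}
side {'K': array([[393.73459359,   0.        , 253.04821485],
       [  0.        , 393.73459359, 197.35477271],
       [  0.        ,   0.        ,   1.        ]]), 'distortion': array([0.03214862, 0.        , 0.        , 0.        , 0.        ]), 'eye': array([-0.08533079, -0.55553968,  0.68908724]), 'attitude': array([-1.28809733e+02,  2.74847575e-02, -4.62755534e+01])}
wrist {'K': array([[270.50072018,   0.        , 256.02760797],
       [  0.        , 270.50072018, 192.87643249],
       [  0.        ,   0.        ,   1.        ]]), 'distortion': array([-0.02555806,  0.        ,  0.        ,  0.        ,  0.        ]), 'eye': array([ 0.67369154, -0.07584915,  0.38362075]), 'attitude': array([ 1.63603322e+02, -3.32168617e-02,  1.79911441e+02])}
```

View pics/scene0.png

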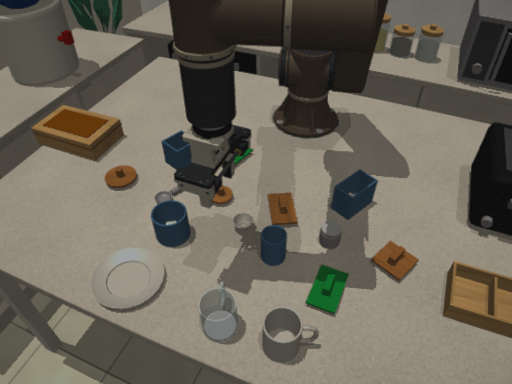

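View pics/side0.png

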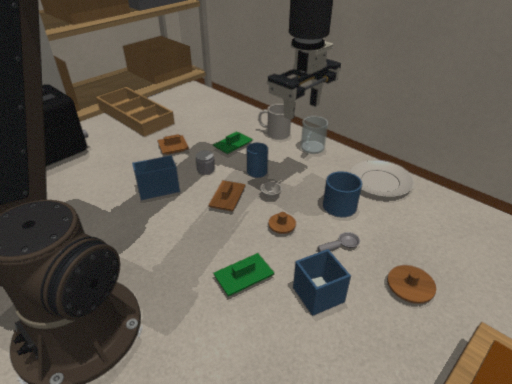

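View pics/wrist0.png

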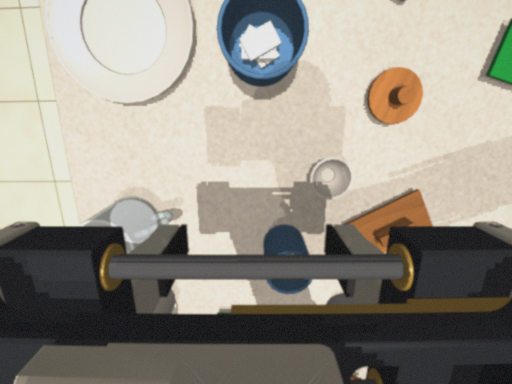

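The scene view shows the wooden lids: big round (120,177), small round (221,196), oblong (282,208) and square (395,260). The jars are big round (171,223), small round (273,246), oblong (354,194) and square (178,152), the last partly behind the gripper. The bowl is at (243,223) and the tin at (330,233). The side view shows the same things unobstructed. The wrist view shows the big jar, small lid, bowl and oblong lid. Next I'll fit silhouettes across the views with the heights left free.

```bash
cat > h.py <<'E'
import numpy as np, cv2
from scipy.spatial.transform import Rotation as Ro
from scipy.optimize import minimize
def cam(i):
    R=Ro.from_euler('xyz',i['attitude'],degrees=True).as_matrix()
    return R,np.array(i['eye']),i['K'],np.array(i['distortion'])
def proj(P,i):
    R,e,K,d=cam(i)
    return cv2.projectPoints(np.asarray(P,float)@R-e@R,np.zeros(3),np.zeros(3),K,d)[0][:,0]
def ray(px,i,z):
    R,e,K,d=cam(i)
    v=R@np.append(cv2.undistortPoints(np.array([[px]],float),K,d)[0,0],1)
    return e+v*(z-e[2])/v[2]
def prism(sx,sy,z0,z1):  # sy None: cylinder of diameter sx
    if sy is None:
        a=np.linspace(0,2*np.pi,40,endpoint=False); b=np.c_[np.cos(a),np.sin(a)]*sx/2
    else: b=np.array([[1,1],[1,-1],[-1,-1],[-1,1]])*[sx/2,sy/2]
    return np.vstack([np.c_[b,np.full(len(b),z)] for z in (z0,z1)])
mm=lambda L:[prism(*[None if v is None else v/1000 for v in p]) for p in L]
M=dict(
 big_round_jar=mm([(92,None,0,85)]), small_round_jar=mm([(64,None,0,85)]),
 square_jar=mm([(80,80,0,85)]), oblong_jar=mm([(110,64,0,85)]),
 big_round_lid=mm([(72,None,0,12),(98,None,12,20),(22,None,20,46)]),
 small_round_lid=mm([(44,None,0,12),(70,None,12,20),(22,None,20,46)]),
 square_lid=mm([(60,60,0,12),(86,86,12,20),(50,16,20,46)]),
 oblong_lid=mm([(90,44,0,12),(116,70,12,20),(50,16,20,46)]))
S=4
def render(name,p,i,sub=S):
    m=np.zeros((384*sub,512*sub),np.uint8)
    R=Ro.from_euler('z',p[2]).as_matrix()
    for h in M[name]:
        q=proj(h@R.T+[p[0],p[1],p[3]],i)
        cv2.fillConvexPoly(m,cv2.convexHull(((q+.5)*sub-.5).round().astype(np.int32)),1)
    return m
def colour(img,kind):
    h,s,v=cv2.split(cv2.cvtColor(img,cv2.COLOR_RGB2HSV))
    if kind=='lid': return ((h<18)&(s>110)&(v>35)).astype(np.uint8)
    return ((h>95)&(h<118)&(s>85)&(v>20)).astype(np.uint8)
def comp(img,name,seed):
    m=colour(img,name[-3:]); m=cv2.morphologyEx(m,cv2.MORPH_CLOSE,np.ones((3,3)))
    n,l=cv2.connectedComponents(m,connectivity=4)
    y,x=np.mgrid[:384,:512]; d=np.where(m>0,(x-seed[0])**2+(y-seed[1])**2,1e9)
    k=l.flat[d.argmin()]
    c,_=cv2.findContours((l==k).astype(np.uint8),cv2.RETR_EXTERNAL,cv2.CHAIN_APPROX_NONE)
    o=np.zeros_like(m); cv2.drawContours(o,c,-1,1,-1); return o
def fit(name,views,p0,yaws=None):
    """views: (mask,info); returns pose x,y,yaw,z and per-view IoU"""
    ms=[cv2.resize(m,None,fx=S,fy=S,interpolation=cv2.INTER_LINEAR) for m,_ in views]
    ms=[(cv2.resize(m.astype(np.float32),None,fx=S,fy=S)>.5) for m,_ in views]
    def ious(p): 
        o=[]
        for m,(_,i) in zip(ms,views):
            r_=render(name,p,i)>0; o.append((m&r_).sum()/max((m|r_).sum(),1))
        return o
    best=None
    for y in (yaws if yaws is not None else [0]):
        x0=np.array([p0[0],p0[1],y,0.]); 
        sx=np.vstack([x0]+[x0+d for d in np.diag([.015,.015,.3,.012])])
        q=minimize(lambda p:-np.mean(ious(p)),x0,method='Nelder-Mead',options=dict(initial_simplex=sx,maxiter=220,xatol=1e-4,fatol=1e-4))
        if best is None or q.fun<best.fun: best=q
    return best.x,ious(best.x)
E
cat > m1.py <<'E'
from plant import r
from h import *
import sys
seeds=dict(big_round_jar=((171,225),(342,195)),small_round_jar=((273,248),(257,162)),oblong_jar=((354,194),(157,177)),
 square_jar=(None,(320,285)),big_round_lid=((120,177),(411,284)),small_round_lid=((224,198),(281,226)),
 square_lid=((395,262),(173,146)),oblong_lid=((282,212),(228,197)))
I={n:r.camera_info(n) for n in ('scene','side')}
im={n:cv2.imread(f'pics/{n}0.png')[:,:,::-1].copy() for n in I}
for n,s in seeds.items():
    V=[(comp(im[c],n,q),I[c]) for c,q in zip(I,s) if q]
    p0=ray(s[1],I['side'],.04 if 'jar' in n else .02)
    x,io=fit(n,V,p0,[0] if 'round' in n else np.radians([0,30,60,90,120,150][:3 if 'square' in n else 6]))
    print(n,np.round(x[:2],4),'yaw',round(np.degrees(x[2]),1),'z',round(x[3],4),'R',round(np.hypot(*x[:2]),3),np.round(io,3))
for n,a,b in (('tin top',(331,228),(205,155)),('bowl',(243,220),(271,186))):
    print(n,ray(a,I['scene'],.05 if 'tin' in n else .03)[:2],ray(b,I['side'],.055 if 'tin' in n else .03)[:2])
E
python3 m1.py
```

```text
big_round_jar [ 0.6682 -0.1562] yaw 2.7 z -0.0026 R 0.686 [0.886 0.878]
small_round_jar [0.6297 0.1169] yaw -24.8 z -0.0037 R 0.64 [0.866 0.806]
oblong_jar [0.3721 0.2608] yaw 155.3 z -0.0022 R 0.454 [0.911 0.883]
square_jar [ 0.4118 -0.2794] yaw 69.7 z -0.0282 R 0.498 [0.983]
big_round_lid [ 0.5418 -0.4219] yaw 10.0 z -0.0024 R 0.687 [0.91  0.931]
small_round_lid [ 0.496 -0.098] yaw 3.9 z -0.0015 R 0.506 [0.692 0.879]
square_lid [0.5373 0.4075] yaw -24.9 z -0.0006 R 0.674 [0.924 0.866]
oblong_lid [0.478  0.0851] yaw 208.8 z -0.001 R 0.486 [0.923 0.902]
tin top [0.52853873 0.23683814] [0.53057032 0.23100029]
bowl [0.574234  0.0099902] [0.57725975 0.00981905]
```

```bash
cat > ov.py <<'E'
from plant import r
from h import *
P=dict(big_round_jar=(.6682,-.1562,0,0),small_round_jar=(.6297,.1169,0,0),oblong_jar=(.3721,.2608,np.radians(155.3),0),big_round_lid=(.5418,-.4219,0,0),small_round_lid=(.496,-.098,0,0),square_lid=(.5373,.4075,np.radians(-24.9),0),oblong_lid=(.478,.0851,np.radians(28.8),0))
out=[]
for c,(x0,y0,w,h) in (('scene',(90,130,340,170)),('side',(120,120,330,200))):
    im=cv2.imread(f'pics/{c}0.png'); i=r.camera_info(c); 
    b=cv2.resize(im,None,fx=2,fy=2); 
    for k in ('lid','jar'):
        cs,_=cv2.findContours(cv2.resize(colour(im[:,:,::-1].copy(),k),None,fx=2,fy=2,interpolation=0),0,1); cv2.drawContours(b,cs,-1,(0,255,255),1)
    for n,p in P.items():
        cs,_=cv2.findContours(render(n,p,i,2),0,1); cv2.drawContours(b,cs,-1,(255,0,255),1)
    out.append(b[2*y0:2*(y0+h),2*x0:2*(x0+w)])
cv2.imwrite('pics/ov1.png',np.vstack([cv2.resize(o,(660,int(o.shape[0]*660/o.shape[1]))) for o in out])[:,:][:800])
E
python3 ov.py; python3 -c "
import cv2;a=cv2.imread('pics/ov1.png');print(a.shape);cv2.imwrite('pics/ov1.png',cv2.resize(a,None,fx=600/a.shape[0],fy=600/a.shape[0]) if a.shape[0]>600 else a)"
```

```text
(730, 660, 3)
```

View pics/ov1.png

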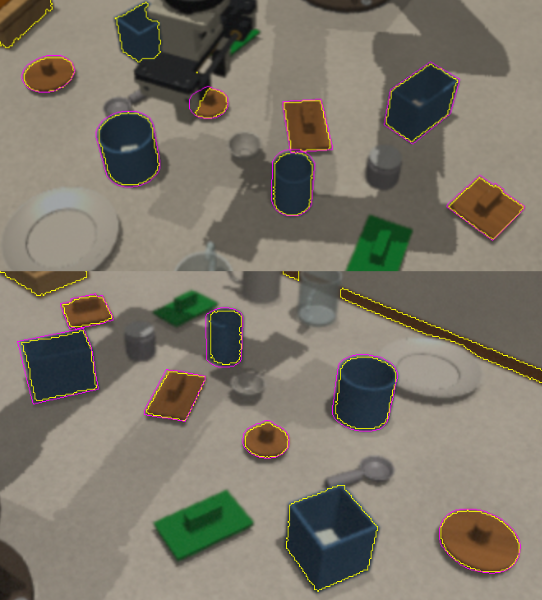

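The overlay shows magenta model outlines lying on the yellow colour outlines for the visible objects, with the masks about 1 px small. The gripper hides part of the small lid and the square jar in the scene view. I'll take wrist views from three places to refine the fits.

carry_out --pt "0.1 0.07 -0.026 0 0 0" --pt "0.1 0.07 -0.026 0 0 0" --pt "0.1 0.07 -0.026 0 0 0" --pt "0.1 0.07 -0.026 0 0 0" --pt "0.1 0.07 -0.026 0 0 0"

```text
time_s: 0.78
tcp_pos: [0.4985, -0.2513, 0.3]
eef_rot: [-180.0, 0.0, -90.0]
contact_force: [0.0, -1.7, 0.2]
gripper_width: 0.0873
gripper_force: 0.0
```

carry_out --pt "0 0 0 0 0 0" --pt "0 0 0 0 0 0" --pt "0 0 0 0 0 0"

```text
time_s: 1.15
tcp_pos: [0.5004, -0.2492, 0.2989]
eef_rot: [179.9, 0.0, -89.9]
contact_force: [0.3, 0.1, -0.3]
gripper_width: 0.0877
gripper_force: 0.0
```

```bash
cat > snap.py <<'E'
import sys,pickle,cv2
from plant import r
k=sys.argv[1]
for n in sys.argv[2:]:
    i=r.camera_info(n); im=r.capture(n); pickle.dump((im,i),open(f'v_{n}{k}.pkl','wb')); cv2.imwrite(f'pics/{n}{k}.png',im[:,:,::-1])
s=r.get_state(); print(s['time_s'],s['tcp_pos'].round(4),s['eef_rot'].round(2),s['joints'].round(1))
E
python3 snap.py 1 wrist scene side
```

```text
1.3 [ 0.5005 -0.2492  0.299 ] [ 1.7995e+02  1.0000e-02 -8.9910e+01] [ -6.4   7.6  -8.2  -0.  -74.3   6.5]
```

carry_out --pt "-0.1 -0.0125 0 0 0 0" --pt "-0.1 -0.0125 0 0 0 0" --pt "-0.1 -0.0125 0 0 0 0" --pt "-0.1 -0.0125 0 0 0 0"

```text
time_s: 1.8
tcp_pos: [0.5251, -0.0478, 0.2995]
eef_rot: [180.0, -0.0, -89.9]
contact_force: [0.5, 0.3, -0.0]
gripper_width: 0.0876
gripper_force: 0.0
```

carry_out --pt "-0.1 -0.0125 0 0 0 0" --pt "-0.1 -0.0125 0 0 0 0" --pt "-0.1 -0.0125 0 0 0 0" --pt "-0.1 -0.0125 0 0 0 0" --pt "0 0 0 0 0 0"

```text
time_s: 2.42
tcp_pos: [0.55, 0.1537, 0.2986]
eef_rot: [179.9, -0.0, -89.8]
contact_force: [-0.3, -0.6, 0.2]
gripper_width: 0.0874
gripper_force: 0.0
```

```bash
python3 snap.py 2 wrist scene
```

```text
2.525 [0.5497 0.1511 0.299 ] [ 1.7995e+02 -4.0000e-02 -8.9870e+01] [ 35.    8.7  -6.9  -0.  -74.5 -34.9]
```

carry_out --pt "-0.1 0.02 0 0 0 0" --pt "-0.1 0.02 0 0 0 0" --pt "-0.1 0.02 0 0 0 0" --pt "-0.1 0.02 0 0 0 0" --pt "-0.1 0.02 0 0 0 0"

```text
time_s: 3.15
tcp_pos: [0.4998, 0.4005, 0.2999]
eef_rot: [-180.0, 0.0, -90.1]
contact_force: [1.4, 0.4, 0.3]
gripper_width: 0.0882
gripper_force: 0.0
```

carry_out --pt "0 0 0 0 0 0" --pt "0 0 0 0 0 0"

```text
time_s: 3.4
tcp_pos: [0.5001, 0.3993, 0.2994]
eef_rot: [180.0, -0.0, -90.0]
contact_force: [-0.3, -0.1, 0.4]
gripper_width: 0.0877
gripper_force: 0.0
```

```bash
python3 snap.py 3 wrist scene; python3 -c "
import cv2,numpy as np
a=[cv2.imread(f'pics/wrist{k}.png') for k in (1,2,3)]+[cv2.imread('pics/scene3.png')]
cv2.imwrite('pics/tour.png',cv2.resize(np.vstack([np.hstack(a[:2]),np.hstack(a[2:])]),(800,600)))"
```

```text
3.5 [0.5004 0.3987 0.2999] [-1.7999e+02  1.0000e-02 -9.0070e+01] [ 56.   15.4   1.8   0.  -76.4 -56.1]
```

View pics/tour.png

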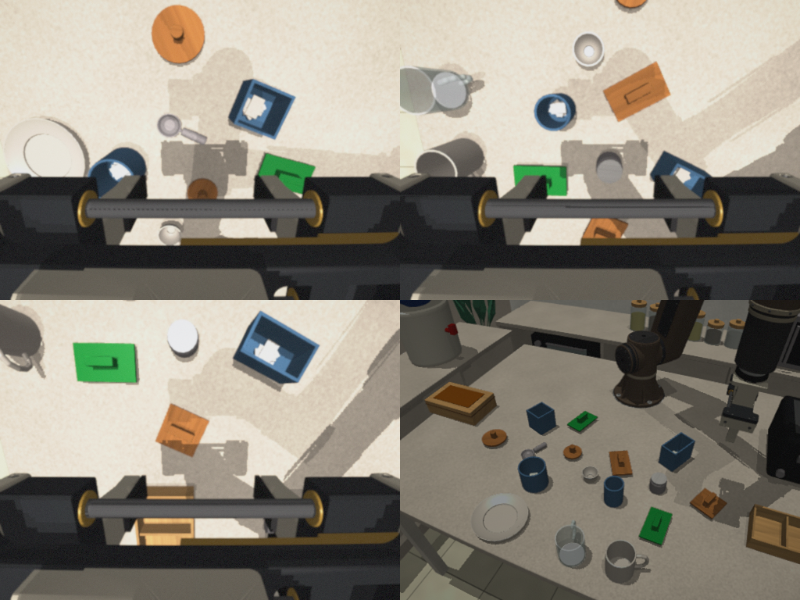

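The wrist views show the big lid (228,44) and square jar (335,137) in view 1. View 2 shows the small jar (198,141) and oblong lid (303,118), and view 3 shows the oblong jar (354,60) and square lid (233,166). The scene view is now unobstructed.

```bash
sed -i 's/(s>85)/(s>65)/; s/(h<18)&(s>110)/(h<19)\&(s>95)/' h.py; cat > m2.py <<'E'
from h import *
import pickle
from plant import r
L=lambda k:pickle.load(open(f'v_{k}.pkl','rb'))
w0=(cv2.imread('pics/wrist0.png')[:,:,::-1].copy(),dict(K=L('wrist1')[1]['K'],distortion=L('wrist1')[1]['distortion'],eye=np.array([0.67369154,-0.07584915,0.38362075]),attitude=np.array([163.603322,-0.03321686,179.911441])))
V=dict(scene=L('scene3'),side=(cv2.imread('pics/side0.png')[:,:,::-1].copy(),r.camera_info('side')),w0=w0,w1=L('wrist1'),w2=L('wrist2'),w3=L('wrist3'))
D=dict(big_round_jar=(.668,-.156,0,(263,30),'w0'),small_round_jar=(.63,.117,0,(198,141),'w2'),oblong_jar=(.372,.261,155,(354,60),'w3'),square_jar=(.42,-.28,60,(335,137),'w1'),
 big_round_lid=(.542,-.422,0,(228,44),'w1'),small_round_lid=(.496,-.098,0,(390,90),'w0'),square_lid=(.537,.4075,-25,(233,166),'w3'),oblong_lid=(.478,.085,29,(303,118),'w2'))
for n,d in D.items():
    p0=np.array([d[0],d[1],np.radians(d[2]),0]); vs=[]
    for c in ('scene','side',d[4]):
        s=d[3] if c==d[4] else proj([[d[0],d[1],.05 if 'jar' in n else .03]],V[c][1])[0]
        vs.append((comp(V[c][0],n,s),V[c][1]))
    ys=p0[2:3] if n!='square_jar' else np.radians([40,60,80])
    f=lambda v:(lambda x,io:(np.round(np.r_[x[:2]*1000,np.degrees(x[2]),x[3]*1000],1),np.round(io,2)))(*fit(n,v,p0,ys))
    print(n,'all',*f(vs),'| scene+side',*f(vs[:2]),'| side+w',*f(vs[1:]))
E
python3 m2.py
```

```text
big_round_jar all [ 667.3 -158.6   13.7   -2.4] [0.9  0.89 0.98] | scene+side [ 669.  -157.     8.8   -2.1] [0.9 0.9] | side+w [ 667.1 -158.6   13.4   -1.6] [0.9  0.98]
small_round_jar all [631.4 117.4   9.9  -3.4] [0.87 0.87 0.9 ] | scene+side [630.2 117.4   2.5  -2. ] [0.87 0.87] | side+w [633.5 119.4  18.6  -5.2] [0.87 0.91]
oblong_jar all [372.4 260.  155.3  -1.9] [0.93 0.91 0.95] | scene+side [371.9 261.2 157.1  -1.3] [0.94 0.9 ] | side+w [372.6 260.3 153.7  -2.3] [0.92 0.95]
square_jar all [ 390.6 -290.    68.3   -1.4] [0.91 0.94 0.94] | scene+side [ 391.6 -289.2   64.5   -1.3] [0.92 0.94] | side+w [ 390.2 -289.4   69.1   -2.4] [0.93 0.95]
big_round_lid all [ 541.2 -421.3   18.4   -1.9] [0.94 0.94 0.97] | scene+side [ 542.1 -421.3    6.5   -1.7] [0.94 0.94] | side+w [ 541.1 -421.3    7.6   -1.6] [0.94 0.97]
small_round_lid all [494.6 -98.6   1.2  -1.2] [0.93 0.91 0.95] | scene+side [495.5 -98.6   9.3  -1. ] [0.93 0.91] | side+w [495.2 -98.6  20.5  -0.6] [0.91 0.94]
square_lid all [ 5.379e+02  4.071e+02 -2.530e+01 -5.000e-01] [0.94 0.9  0.96] | scene+side [ 5.382e+02  4.071e+02 -2.540e+01  3.000e-01] [0.94 0.9 ] | side+w [538.5 408.2 -25.   -0.8] [0.9  0.96]
oblong_lid all [477.9  84.7  28.3  -1.2] [0.94 0.92 0.97] | scene+side [ 4.785e+02  8.450e+01  2.790e+01 -4.000e-01] [0.94 0.92] | side+w [478.1  84.8  28.3  -1. ] [0.92 0.97]
```

```bash
cat > go.py <<'E'
import sys
from plant import r
from h import *
x,y,z,yaw=map(float,sys.argv[1:5]); s=r.get_state()
R=Ro.from_euler('xyz',s['eef_rot'],degrees=True); T=Ro.from_euler('xyz',[180,0,yaw],degrees=True)
d=R.inv().apply(np.array([x,y,z])-s['tcp_pos']); t=(R.inv()*T).as_rotvec(degrees=True)
print('tcp',s['tcp_pos'].round(4),s['eef_rot'].round(2),'f',s['contact_force'].round(1),'w',round(s['gripper_width'],4))
print('shift units',(d/.5).round(4),'turn units',(t/60).round(4),'min rows',np.ceil(max(np.linalg.norm(d)/.0625,np.linalg.norm(t)/10.7)))
E
python3 - <<'E'
from plant import r
from h import *
i=r.camera_info('scene'); j=r.camera_info('side')
for z in (0,.05): print(ray((448,301),i,z).round(3),ray((443,320),i,z).round(3),ray((155,130),j,z).round(3))
import pickle
w,k=pickle.load(open('v_wrist1.pkl','rb'));s,_=pickle.load(open('v_scene3.pkl','rb'))
V=[(comp(w,'square_jar',(335,137)),k),(comp(s,'square_jar',proj([[.39,-.29,.05]],i)[0]),i)]
for y in (60,64,66,68,70,72): 
    x,io=fit('square_jar',V[:1],(.390,-.29),[np.radians(y)]); print(y,np.degrees(x[2]).round(1),x.round(4),io)
E
python3 go.py .5381 .4073 .13 -25.2
```

```text
[0.599 0.551 0.   ] [0.655 0.544 0.   ] [0.569 0.55  0.   ]
[0.637 0.537 0.05 ] [0.69  0.531 0.05 ] [0.521 0.47  0.05 ]
60 69.2 [ 0.3859 -0.2884  1.2083 -0.0127] [np.float64(0.9828497064154802)]
64 69.2 [ 0.3855 -0.2882  1.2079 -0.0142] [np.float64(0.9834857249486845)]
66 69.7 [ 0.3862 -0.2882  1.216  -0.0117] [np.float64(0.9798104528756213)]
68 69.6 [ 0.386  -0.2885  1.2143 -0.0129] [np.float64(0.9821439652497673)]
70 69.2 [ 0.3856 -0.2883  1.2082 -0.0137] [np.float64(0.9824071921258622)]
72 69.1 [ 0.3855 -0.2881  1.2057 -0.0142] [np.float64(0.9834857249486845)]
tcp [0.5004 0.3987 0.2999] [-1.7999e+02  1.0000e-02 -9.0070e+01] f [-0.6 -0.1 -0.2] w 0.0872
shift units [-0.0172 -0.0753  0.3398] turn units [-2.0000e-04 -0.0000e+00 -1.0811e+00] min rows 7.0
```

carry_out --pt "-0.006 -0.025 0.113 0 0 0" --pt "-0.006 -0.025 0.113 0 0 0" --pt "-0.005 -0.025 0.113 0 0 0" --pt "0 0 0 0 0 -0.154" --pt "0 0 0 0 0 -0.154"

```text
time_s: 4.12
tcp_pos: [0.5381, 0.4067, 0.1292]
eef_rot: [179.9, -0.1, -71.3]
contact_force: [0.4, -0.5, 0.8]
gripper_width: 0.0874
gripper_force: 0.0
```

carry_out --pt "0 0 0 0 0 -0.154" --pt "0 0 0 0 0 -0.154" --pt "0 0 0 0 0 -0.154" --pt "0 0 0 0 0 -0.154" --pt "0 0 0 0 0 -0.157"

```text
time_s: 4.75
tcp_pos: [0.5382, 0.4072, 0.1307]
eef_rot: [-180.0, -0.0, -24.9]
contact_force: [0.4, -0.1, 1.1]
gripper_width: 0.0875
gripper_force: 0.0
```

carry_out --pt "0 0 0 0 0 0" --pt "0 0 0 0 0 0"

```text
time_s: 5.0
tcp_pos: [0.5378, 0.4078, 0.1304]
eef_rot: [-180.0, -0.0, -25.4]
contact_force: [-0.8, 0.4, -0.6]
gripper_width: 0.0875
gripper_force: 0.0
```

```bash
python3 snap.py 4 wrist; python3 go.py .5381 .4073 .031 -25.2
```

```text
5.05 [0.5377 0.408  0.1303] [-179.99   -0.    -25.35] [ 53.7  24.9  -6.9   0.  -58.2  11. ]
tcp [0.5377 0.408  0.1303] [-179.99   -0.    -25.35] f [-0.  -0.3  0.4] w 0.0874
shift units [0.0013 0.001  0.1985] turn units [-0.0002 -0.     -0.0025] min rows 2.0
```

View pics/wrist4.png

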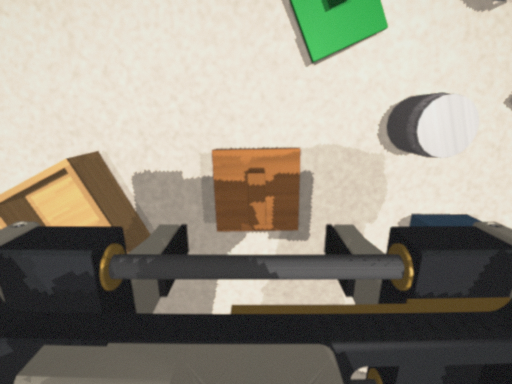

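The wrist view shows the square lid aligned with the image and centred at column 257 (212–300), between the fingers. I'll go down and close.

carry_out --pt "0.001 0.001 0.07 0 0 0" --pt "0 0 0.07 0 0 0" --pt "0 0 0.04 0 0 0" --pt "0 0 0.0185 0 0 0" --pt "0 0 0 0 0 0"

```text
time_s: 5.68
tcp_pos: [0.5377, 0.4077, 0.0306]
eef_rot: [180.0, 0.0, -25.2]
contact_force: [-1.0, 0.1, 0.6]
gripper_width: 0.0877
gripper_force: 0.0
```

carry_out --pt "0 0 0 0 0 0" --pt "0 0 0 0 0 0" --pt "0 0 0 0 0 0" --pt "0 0 0 0 0 0" --pt "0 0 0 0 0 0" --hand 0 --squeeze 25

```text
time_s: 6.3
tcp_pos: [0.5378, 0.4078, 0.0309]
eef_rot: [-180.0, -0.0, -25.1]
contact_force: [0.2, 0.3, -0.4]
gripper_width: 0.0432
gripper_force: 0.0
```

carry_out --pt "0 0 0 0 0 0" --pt "0 0 0 0 0 0"

```text
time_s: 6.55
tcp_pos: [0.5377, 0.4078, 0.0308]
eef_rot: [180.0, 0.0, -25.1]
contact_force: [-0.9, -0.7, 0.4]
gripper_width: 0.0233
gripper_force: 0.0
```

carry_out --pt "0 0 0 0 0 0" --pt "0 0 0 0 0 0" --pt "0 0 0 0 0 0"

```text
time_s: 6.92
tcp_pos: [0.5377, 0.4078, 0.0308]
eef_rot: [180.0, 0.0, -25.1]
contact_force: [-0.1, -1.0, -0.3]
gripper_width: 0.0161
gripper_force: 25.0
```

carry_out --pt "0 0 -0.03 0 0 0" --pt "0 0 -0.09 0 0 0" --pt "0 0 -0.1 0 0 0" --pt "0 0 -0.1 0 0 0" --pt "0 0 -0.06 0 0 0"

```text
time_s: 7.55
tcp_pos: [0.5384, 0.4083, 0.2255]
eef_rot: [-179.7, -0.1, -25.1]
contact_force: [0.8, -0.8, -0.5]
gripper_width: 0.0158
gripper_force: 25.0
```

```bash
python3 go.py .390 -.290 .22 -21
```

```text
tcp [0.5384 0.4083 0.2255] [-1.7975e+02 -9.0000e-02 -2.5130e+01] f [ 0.8 -0.8 -0.5] w 0.0158
shift units [0.3244 1.3904 0.0053] turn units [-0.0042 -0.0016 -0.0688] min rows 12.0
```

carry_out --pt "0.0216 0.093 0 0 0 0" --pt "0.0216 0.093 0 0 0 0" --pt "0.0216 0.093 0 0 0 0" --pt "0.0216 0.093 0 0 0 0" --pt "0.0216 0.093 0 0 0 0"

```text
time_s: 8.18
tcp_pos: [0.4873, 0.1729, 0.222]
eef_rot: [-179.9, -0.0, -25.1]
contact_force: [0.3, 0.3, 0.4]
gripper_width: 0.0158
gripper_force: 25.0
```

carry_out --pt "0.0216 0.093 0 0 0 0" --pt "0.0216 0.093 0 0 0 0" --pt "0.0216 0.093 0 0 0 0" --pt "0.0216 0.093 0 0 0 0" --pt "0.0216 0.093 0 0 0 0"

```text
time_s: 8.8
tcp_pos: [0.4375, -0.0604, 0.2221]
eef_rot: [-179.9, -0.1, -25.1]
contact_force: [0.4, -0.3, -0.0]
gripper_width: 0.0161
gripper_force: 25.0
```

carry_out --pt "0.0216 0.093 0 0 0 0" --pt "0.0216 0.093 0 0 0 0" --pt "0.0216 0.093 0 0 0 0" --pt "0.0216 0.093 0 0 0 0" --pt "0.0216 0.093 0 0 0 -0.0688"

```text
time_s: 9.43
tcp_pos: [0.3876, -0.294, 0.2222]
eef_rot: [-180.0, -0.1, -20.9]
contact_force: [1.5, 0.2, -0.1]
gripper_width: 0.0155
gripper_force: 25.0
```

```bash
python3 go.py .390 -.290 .22 -21
```

```text
tcp [ 0.3876 -0.294   0.2222] [-1.800e+02 -1.100e-01 -2.093e+01] f [ 1.5  0.2 -0.1] w 0.0155
shift units [ 0.0017 -0.0093  0.0044] turn units [-0.0001 -0.0019  0.0012] min rows 1.0
```

carry_out --pt "0.0017 -0.0093 0.06 0 0 0" --pt "0 0 0.07 0 0 0" --pt "0 0 0.04 0 0 0" --pt "0 0 0 0 0 0" --pt "0 0 0 0 0 0"

```text
time_s: 10.05
tcp_pos: [0.3912, -0.2887, 0.1372]
eef_rot: [180.0, -0.1, -21.0]
contact_force: [0.2, 0.7, -0.1]
gripper_width: 0.0159
gripper_force: 25.0
```

```bash
python3 go.py .390 -.290 .104 -21; python3 snap.py 5 scene side; cat > crop.py <<'E'
import sys,cv2,numpy as np
# k u v(scene) u v(side)
k,*q=sys.argv[1:]; q=list(map(int,q)); o=[]
for c,(u,v) in (('scene',q[:2]),('side',q[2:])):
    a=cv2.imread(f'pics/{c}{k}.png'); u=min(max(u,50),461); v=min(max(v,50),333)
    o.append(cv2.resize(a[v-50:v+50,u-50:u+50],(400,400),interpolation=cv2.INTER_CUBIC))
cv2.imwrite(f'pics/crop{k}.png',np.hstack(o))
E
python3 crop.py 5 180 140 320 260
```

```text
tcp [ 0.3912 -0.2887  0.1372] [ 1.7999e+02 -1.1000e-01 -2.0990e+01] f [ 0.2  0.7 -0.1] w 0.0159
shift units [-0.0015  0.0033  0.0665] turn units [ 0.0001 -0.0018  0.0002] min rows 1.0
10.15 [ 0.3913 -0.2886  0.1372] [-1.7999e+02 -1.4000e-01 -2.1000e+01] [-13.2   7.9 -30.5   0.  -51.5  82.2]
```

View pics/crop5.png

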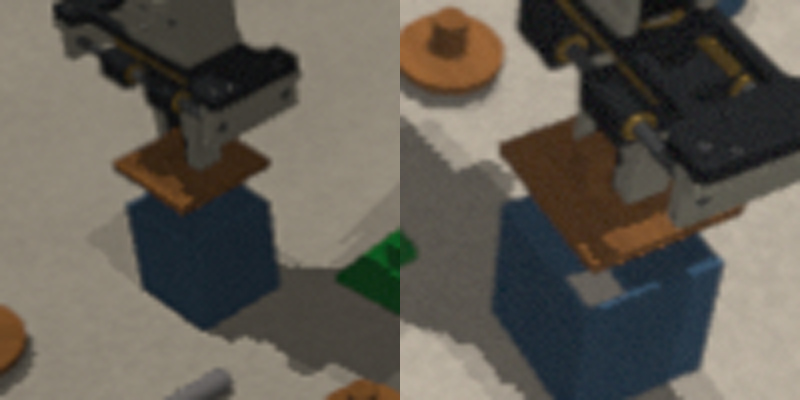

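The lid's edges run parallel to the jar rim in both views, and it hangs centred above the mouth. I'll lower it.

carry_out --pt "-0.0015 0.0033 0.02 0 0 0" --pt "0 0 0.02 0 0 0" --pt "0 0 0.015 0 0 0" --pt "0 0 0.0095 0 0 0" --pt "0 0 0 0 0 0"

```text
time_s: 10.78
tcp_pos: [0.3893, -0.2897, 0.1034]
eef_rot: [180.0, 0.0, -21.0]
contact_force: [0.5, 0.5, -1.8]
gripper_width: 0.0161
gripper_force: 25.0
```

carry_out --pt "0 0 0 0 0 0" --pt "0 0 0 0 0 0" --pt "0 0 0 0 0 0" --pt "0 0 0 0 0 0" --hand 0.6

```text
time_s: 11.28
tcp_pos: [0.3893, -0.2897, 0.1036]
eef_rot: [-180.0, -0.0, -21.0]
contact_force: [1.1, -0.6, -0.3]
gripper_width: 0.0495
gripper_force: 0.0
```

carry_out --pt "0 0 -0.04 0 0 0" --pt "0 0 -0.08 0 0 0" --pt "0 0 -0.08 0 0 0" --pt "0 0 0 0 0 0" --hand 0.7

```text
time_s: 11.78
tcp_pos: [0.391, -0.2904, 0.2068]
eef_rot: [-180.0, -0.4, -21.0]
contact_force: [0.6, -0.5, -0.8]
gripper_width: 0.0614
gripper_force: 0.0
```

```bash
python3 snap.py 6 wrist side; python3 - <<'E'
from h import *
import pickle
V=[]
for c in ('wrist6','side6'):
    im,i=pickle.load(open(f'v_{c}.pkl','rb')); V.append((comp(im,'square_lid',proj([[.39,-.29,.09]],i)[0]),i))
M['square_lid']=[h+[0,0,.073] for h in M['square_lid'][1:]]
for v in (V[:1],V): print(fit('square_lid',v,(.39,-.29),[np.radians(-21)]))
E
python3 go.py .5412 -.4213 .15 -60
```

```text
11.875 [ 0.3892 -0.2895  0.2036] [-1.7997e+02 -5.0000e-02 -2.1030e+01] [-13.4   3.8 -25.3  -0.  -60.9  82.4]
(array([ 0.3879727 , -0.28848993, -0.36952792, -0.00788052]), [np.float64(0.9875668399207269)])
(array([ 0.39066968, -0.28936187, -0.36989387, -0.0018326 ]), [np.float64(0.9575576530290897), np.float64(0.9312704089566164)])
tcp [ 0.3892 -0.2895  0.2036] [-1.7997e+02 -5.0000e-02 -2.1030e+01] f [ 0.5  0.3 -0.6] w 0.0612
shift units [0.3783 0.1369 0.1074] turn units [-7.000e-04 -6.000e-04  6.496e-01] min rows 4.0
```

carry_out --pt "0.0757 0.0274 0 0 0 0" --pt "0.0757 0.0274 0 0 0 0" --pt "0.0757 0.0274 0.03 0 0 0" --pt "0.0757 0.0274 0.04 0 0 0" --pt "0.0757 0.0274 0.0374 0 0 0" --hand 0.9

```text
time_s: 12.5
tcp_pos: [0.5415, -0.4219, 0.1471]
eef_rot: [-180.0, 0.2, -21.0]
contact_force: [0.5, 0.4, 0.7]
gripper_width: 0.0788
gripper_force: 0.0
```

carry_out --pt "0 0 0 0 0 0" --pt "0 0 0 0 0 0"

```text
time_s: 12.75
tcp_pos: [0.5404, -0.4211, 0.1481]
eef_rot: [-180.0, 0.2, -21.0]
contact_force: [-0.6, -0.6, 1.6]
gripper_width: 0.0792
gripper_force: 0.0
```

```bash
python3 snap.py 7 wrist; python3 - <<'E'
from h import *
import pickle
im,i=pickle.load(open('v_wrist7.pkl','rb')); n='big_round_lid'
print(fit(n,[(comp(im,n,proj([[.5412,-.4213,.03]],i)[0]),i)],(.5412,-.4213)))
E
python3 go.py .5412 -.4213 .031 -21
```

```text
12.8 [ 0.5406 -0.4211  0.1492] [-1.800e+02  8.000e-02 -2.101e+01] [-21.7  24.9  -4.2  -0.  -61.   90.7]
(array([ 0.53958601, -0.4202826 ,  0.26930981, -0.00567302]), [np.float64(0.9877735773975328)])
tcp [ 0.5406 -0.4211  0.1492] [-1.800e+02  8.000e-02 -2.101e+01] f [1.  0.4 1.7] w 0.0788
shift units [1.500e-03 1.000e-04 2.364e-01] turn units [-0.0001  0.0013 -0.0002] min rows 2.0
```

carry_out --pt "0 0 0.08 0 0 0" --pt "0 0 0.08 0 0 0" --pt "0 0 0.05 0 0 0" --pt "0 0 0.0264 0 0 0" --pt "0 0 0 0 0 0"

```text
time_s: 13.42
tcp_pos: [0.5411, -0.4211, 0.0319]
eef_rot: [180.0, 0.0, -21.0]
contact_force: [0.3, -0.0, 0.9]
gripper_width: 0.0789
gripper_force: 0.0
```

carry_out --pt "0 0 0 0 0 0" --pt "0 0 0 0 0 0" --pt "0 0 0 0 0 0" --pt "0 0 0 0 0 0" --pt "0 0 0 0 0 0" --hand 0 --squeeze 25

```text
time_s: 14.05
tcp_pos: [0.5413, -0.4215, 0.0317]
eef_rot: [180.0, -0.0, -21.0]
contact_force: [0.0, -0.0, -0.7]
gripper_width: 0.0344
gripper_force: 0.0
```

carry_out --pt "0 0 0 0 0 0" --pt "0 0 0 0 0 0" --pt "0 0 0 0 0 0" --pt "0 0 0 0 0 0"

```text
time_s: 14.55
tcp_pos: [0.5413, -0.4215, 0.0316]
eef_rot: [180.0, 0.0, -21.0]
contact_force: [0.0, 0.2, -0.3]
gripper_width: 0.0215
gripper_force: 25.0
```

carry_out --pt "0 0 -0.03 0 0 0" --pt "0 0 -0.09 0 0 0" --pt "0 0 -0.1 0 0 0" --pt "0 0 -0.1 0 0 0" --pt "0 0 -0.06 0 0 0"

```text
time_s: 15.18
tcp_pos: [0.542, -0.4219, 0.2263]
eef_rot: [180.0, -0.3, -21.0]
contact_force: [0.8, 0.0, -1.2]
gripper_width: 0.0212
gripper_force: 25.0
```

```bash
python3 go.py .6675 -.158 .22 -21
```

```text
tcp [ 0.542  -0.4219  0.2263] [179.96  -0.26 -20.99] f [ 0.8  0.  -1.2] w 0.0212
shift units [ 0.0453 -0.5828  0.0125] turn units [ 0.0006 -0.0044  0.0001] min rows 5.0
```

carry_out --pt "0.0075 -0.097 0 0 0 0" --pt "0.0075 -0.097 0 0 0 0" --pt "0.0075 -0.097 0 0 0 0" --pt "0.0075 -0.097 0 0 0 0" --pt "0.0075 -0.097 0 0 0 0"

```text
time_s: 15.8
tcp_pos: [0.6462, -0.2003, 0.223]
eef_rot: [-180.0, -0.1, -21.0]
contact_force: [0.9, -1.6, -1.3]
gripper_width: 0.0215
gripper_force: 25.0
```

carry_out --pt "0.0078 -0.0978 0.02 0 0 0" --pt "0 0 0.08 0 0 0" --pt "0 0 0.07 0 0 0" --pt "0 0 0 0 0 0" --pt "0 0 0 0 0 0"

```text
time_s: 16.42
tcp_pos: [0.6679, -0.1579, 0.1388]
eef_rot: [-180.0, -0.1, -21.0]
contact_force: [0.2, -0.8, -0.8]
gripper_width: 0.0213
gripper_force: 25.0
```

```bash
python3 go.py .6675 -.158 .105 -21; python3 snap.py 8 scene side; python3 crop.py 8 171 210 342 180; python3 - <<'E'
from h import *
import pickle
n='big_round_lid'
V=[]
for c in ('scene8','side8'):
    im,i=pickle.load(open(f'v_{c}.pkl','rb')); V.append((comp(im,n,proj([[.6675,-.158,.12]],i)[0]+[6,3]),i))
M[n]=[M[n][1]+[0,0,.105]]
print(fit(n,V,(.6675,-.158)))
E
```

```text
tcp [ 0.6679 -0.1579  0.1388] [-1.7999e+02 -1.3000e-01 -2.1000e+01] f [ 0.2 -0.8 -0.8] w 0.0213
shift units [-0.0009  0.0005  0.0676] turn units [-0.0002 -0.0022  0.0001] min rows 1.0
16.525 [ 0.6681 -0.1579  0.1392] [-179.95   -0.19  -21.01] [  2.9  25.3  -4.9   0.  -59.6  66. ]
(array([ 0.6709725 , -0.15861411,  0.17637934, -0.00078534]), [np.float64(0.5641927083333333), np.float64(0.6943594571271672)])
```

View pics/crop8.png

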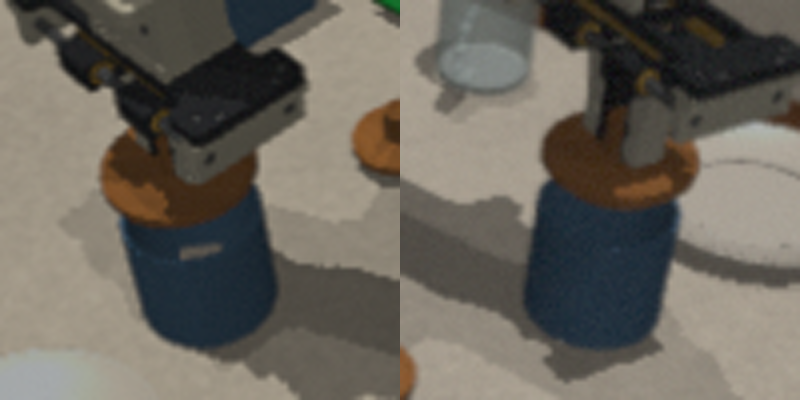

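The big lid hangs level and about centred over its jar in both views (lid at (180,175) and (620,158) in the crops). I'll lower it.

carry_out --pt "-0.001 0 0.022 0 0 0" --pt "0 0 0.02 0 0 0" --pt "0 0 0.015 0 0 0" --pt "0 0 0.0116 0 0 0" --pt "0 0 0 0 0 0"

```text
time_s: 17.15
tcp_pos: [0.6666, -0.1576, 0.1042]
eef_rot: [180.0, -0.1, -21.0]
contact_force: [-5.1, 2.5, 12.1]
gripper_width: 0.0212
gripper_force: 25.0
```

carry_out --pt "0 0 0 0 0 0" --pt "0 0 0 0 0 0" --pt "0 0 0 0 0 0" --pt "0 0 0 0 0 0" --hand 0.6

```text
time_s: 17.65
tcp_pos: [0.6664, -0.1574, 0.102]
eef_rot: [180.0, 0.0, -21.0]
contact_force: [-0.4, -0.4, -0.0]
gripper_width: 0.0514
gripper_force: 0.0
```

carry_out --pt "0 0 -0.04 0 0 0" --pt "0 0 -0.08 0 0 0" --pt "0 0 -0.08 0 0 0" --pt "0 0 0 0 0 0" --hand 0.7

```text
time_s: 18.15
tcp_pos: [0.6685, -0.1577, 0.2066]
eef_rot: [-179.9, -0.4, -21.0]
contact_force: [0.9, 0.8, -0.6]
gripper_width: 0.0615
gripper_force: 0.0
```

```bash
python3 snap.py 9 wrist side; cat > chk.py <<'E'
import sys,pickle
from h import *
n,k,x,y=sys.argv[1:5]; x,y=float(x),float(y); yaw=np.radians(float(sys.argv[5])) if len(sys.argv)>5 else 0
V=[]
for c in ('wrist','side'):
    im,i=pickle.load(open(f'v_{c}{k}.pkl','rb')); V.append((comp(im,n+'_lid',proj([[x,y,.1]],i)[0]),i))
M[n+'_lid']=[h+[0,0,.073] for h in M[n+'_lid'][1:]]
for v in (V[:1],V): print('lid',*fit(n+'_lid',v,(x,y),[yaw]))
E
python3 chk.py big_round 9 .667 -.158
python3 go.py .495 -.0986 .15 -21
```

```text
18.25 [ 0.6665 -0.1573  0.2025] [-1.7997e+02 -3.0000e-02 -2.1020e+01] [  3.   22.5  -0.5  -0.  -66.9  66. ]
lid [ 0.66472625 -0.15625149  0.24298954 -0.00619467] [np.float64(0.9900664683632625)]
lid [ 0.66618547 -0.1569456   0.27082893 -0.00169322] [np.float64(0.9672259837111177), np.float64(0.8963574319498453)]
tcp [ 0.6665 -0.1573  0.2025] [-1.7997e+02 -3.0000e-02 -2.1020e+01] f [-0.3  0.  -0.8] w 0.061
shift units [-0.3623  0.0135  0.1048] turn units [-0.0006 -0.0005 -0.0004] min rows 4.0
```

carry_out --pt "-0.0725 0.0027 0 0 0 0" --pt "-0.0725 0.0027 0 0 0 0" --pt "-0.0725 0.0027 0.03 0 0 0" --pt "-0.0725 0.0027 0.04 0 0 0" --pt "-0.0725 0.0027 0.035 0 0 0"

```text
time_s: 18.88
tcp_pos: [0.4927, -0.0985, 0.148]
eef_rot: [179.9, 0.1, -21.0]
contact_force: [0.3, 0.3, 0.4]
gripper_width: 0.0612
gripper_force: 0.0
```

carry_out --pt "0 0 0 0 0 0" --pt "0 0 0 0 0 0"

```text
time_s: 19.12
tcp_pos: [0.4952, -0.0987, 0.1497]
eef_rot: [180.0, 0.0, -21.0]
contact_force: [0.1, 0.2, 0.1]
gripper_width: 0.0616
gripper_force: 0.0
```

```bash
python3 snap.py 10 wrist; python3 - <<'E'
from h import *
import pickle
im,i=pickle.load(open('v_wrist10.pkl','rb')); n='small_round_lid'
print(fit(n,[(comp(im,n,proj([[.495,-.0986,.03]],i)[0]),i)],(.495,-.0986)))
E
python3 go.py .495 -.0986 .031 -21
```

```text
19.175 [ 0.4957 -0.0988  0.1499] [ 1.7999e+02 -2.0000e-02 -2.1000e+01] [ 11.    8.9 -27.2   0.  -53.9  57.9]
(array([ 0.49262743, -0.09750526,  0.39462876, -0.00776278]), [np.float64(0.9844984260854072)])
tcp [ 0.4957 -0.0988  0.1499] [ 1.7999e+02 -2.0000e-02 -2.1000e+01] f [-0.1 -0.6  0.7] w 0.0613
shift units [-1.500e-03  2.000e-04  2.378e-01] turn units [ 0.0001 -0.0003 -0.    ] min rows 2.0
```

carry_out --pt "-0.0015 0 0.08 0 0 0" --pt "0 0 0.08 0 0 0" --pt "0 0 0.05 0 0 0" --pt "0 0 0.0278 0 0 0" --pt "0 0 0 0 0 0"

```text
time_s: 19.8
tcp_pos: [0.4944, -0.0986, 0.0304]
eef_rot: [180.0, 0.1, -21.0]
contact_force: [-0.2, -0.4, 0.4]
gripper_width: 0.0613
gripper_force: 0.0
```

carry_out --pt "0 0 0 0 0 0" --pt "0 0 0 0 0 0" --pt "0 0 0 0 0 0" --pt "0 0 0 0 0 0" --pt "0 0 0 0 0 0" --hand 0 --squeeze 25

```text
time_s: 20.42
tcp_pos: [0.4943, -0.0984, 0.0312]
eef_rot: [-180.0, -0.0, -21.0]
contact_force: [-1.4, 0.2, 3.1]
gripper_width: 0.021
gripper_force: 25.0
```

carry_out --pt "0 0 0 0 0 0" --pt "0 0 0 0 0 0"

```text
time_s: 20.68
tcp_pos: [0.4943, -0.0984, 0.0312]
eef_rot: [-180.0, -0.0, -21.0]
contact_force: [-1.8, 1.0, 4.7]
gripper_width: 0.0217
gripper_force: 25.0
```

carry_out --pt "0 0 -0.03 0 0 0" --pt "0 0 -0.09 0 0 0" --pt "0 0 -0.1 0 0 0" --pt "0 0 -0.1 0 0 0" --pt "0 0 -0.06 0 0 0"

```text
time_s: 21.3
tcp_pos: [0.4947, -0.0985, 0.2247]
eef_rot: [-179.9, -0.2, -21.0]
contact_force: [1.1, -0.3, -1.4]
gripper_width: 0.0214
gripper_force: 25.0
```

```bash
python3 go.py .631 .1178 .22 -21; python3 - <<'E'
# cleaner small-jar position: z fixed at 0 by averaging view pairs
from h import *
import pickle
n='small_round_jar'
for c in ('scene3','wrist2'):
    im,i=pickle.load(open(f'v_{c}.pkl','rb')); m=comp(im,n,proj([[.631,.1175,.05]],i)[0]); ms=cv2.resize(m.astype(np.float32),None,fx=S,fy=S)>.5
    f=lambda p:-((ms&(render(n,[p[0],p[1],0,0],i)>0)).sum()/(ms|(render(n,[p[0],p[1],0,0],i)>0)).sum())
    q=minimize(f,[.631,.1175],method='Nelder-Mead',options=dict(initial_simplex=[[.631,.1175],[.639,.1175],[.631,.125]])); print(c,q.x,q.fun,m.sum())
E
```

```text
tcp [ 0.4947 -0.0985  0.2247] [-179.9   -0.2  -21. ] f [ 1.1 -0.3 -1.4] w 0.0214
shift units [ 0.0995 -0.5015  0.0106] turn units [-0.0017 -0.0033 -0.    ] min rows 5.0
scene3 [0.6301019  0.11715872] -0.8756923869638027 850
wrist2 [0.630346   0.11817245] -0.8897923110914715 1888
```

carry_out --pt "0.0166 -0.0836 0 0 0 0" --pt "0.0166 -0.0836 0 0 0 0" --pt "0.0166 -0.0836 0 0 0 0" --pt "0.0166 -0.0836 0 0 0 0" --pt "0.0166 -0.0836 0 0 0 0"

```text
time_s: 21.92
tcp_pos: [0.6082, 0.083, 0.2218]
eef_rot: [-180.0, -0.0, -21.0]
contact_force: [0.0, -0.7, 0.1]
gripper_width: 0.0211
gripper_force: 25.0
```

carry_out --pt "0.0156 -0.0833 0.02 0 0 0" --pt "0 0 0.08 0 0 0" --pt "0 0 0.07 0 0 0" --pt "0 0 0 0 0 0" --pt "0 0 0 0 0 0"

```text
time_s: 22.55
tcp_pos: [0.6309, 0.118, 0.1379]
eef_rot: [-179.9, -0.1, -21.0]
contact_force: [1.0, 0.2, -0.9]
gripper_width: 0.0215
gripper_force: 25.0
```

```bash
python3 go.py .6305 .1176 .1045 -21; python3 snap.py 11 scene side; python3 crop.py 11 273 235 257 145
```

```text
tcp [0.6309 0.118  0.1379] [-1.7995e+02 -9.0000e-02 -2.1000e+01] f [ 1.   0.2 -0.9] w 0.0215
shift units [-0.0007  0.0011  0.0667] turn units [-0.0009 -0.0016  0.0001] min rows 1.0
22.65 [0.6312 0.1182 0.1383] [-1.7988e+02 -1.4000e-01 -2.1010e+01] [ 28.   21.6 -11.1   0.  -57.2  41. ]
```

View pics/crop11.png

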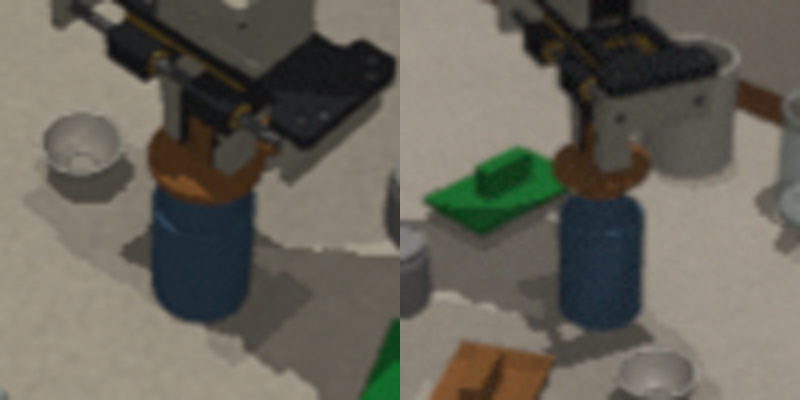

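The small lid sits over its jar: centred at 207 against 203 in the scene crop and 600 against 600 in the side crop. I'll lower it.

carry_out --pt "-0.001 0.001 0.022 0 0 0" --pt "0 0 0.02 0 0 0" --pt "0 0 0.015 0 0 0" --pt "0 0 0.0092 0 0 0" --pt "0 0 0 0 0 0"

```text
time_s: 23.28
tcp_pos: [0.6297, 0.1174, 0.1043]
eef_rot: [180.0, -0.1, -21.0]
contact_force: [-4.4, -1.1, 10.7]
gripper_width: 0.0214
gripper_force: 25.0
```

carry_out --pt "0 0 0 0 0 0"

```text
time_s: 23.4
tcp_pos: [0.6296, 0.1175, 0.1043]
eef_rot: [180.0, -0.1, -21.0]
contact_force: [-4.2, -0.2, 10.8]
gripper_width: 0.0214
gripper_force: 25.0
```

carry_out --pt "0 0 0 0 0 0" --pt "0 0 0 0 0 0" --pt "0 0 0 0 0 0" --pt "0 0 0 0 0 0" --hand 0.6

```text
time_s: 23.9
tcp_pos: [0.6294, 0.1176, 0.1026]
eef_rot: [180.0, 0.0, -21.0]
contact_force: [0.3, 0.2, -0.5]
gripper_width: 0.0515
gripper_force: 0.0
```

carry_out --pt "0 0 -0.04 0 0 0" --pt "0 0 -0.08 0 0 0" --pt "0 0 -0.08 0 0 0" --pt "0 0 0 0 0 0" --hand 0.7

```text
time_s: 24.4
tcp_pos: [0.6314, 0.1182, 0.2068]
eef_rot: [-179.8, -0.3, -21.0]
contact_force: [0.4, 0.3, -1.1]
gripper_width: 0.0609
gripper_force: 0.0
```

```bash
python3 snap.py 12 wrist side; 
python3 chk.py small_round 12 .6305 .1176
python3 go.py .478 .0847 .15 28.2
```

```text
24.5 [0.6293 0.1177 0.203 ] [-1.7995e+02 -1.0000e-02 -2.1020e+01] [ 28.   18.5  -6.6  -0.  -64.9  41. ]
lid [ 0.62794577  0.11836817  0.37868581 -0.00793962] [np.float64(0.9848615450921236)]
lid [ 0.62955356  0.11744705  0.24255981 -0.00195802] [np.float64(0.9554140127388535), np.float64(0.8238175993970228)]
tcp [0.6293 0.1177 0.203 ] [-1.7995e+02 -1.0000e-02 -2.1020e+01] f [-0.4  0.4 -1. ] w 0.0611
shift units [-0.2589  0.1703  0.1058] turn units [-6.000e-04 -5.000e-04 -8.204e-01] min rows 5.0
```

carry_out --pt "-0.0863 0.0568 0 0 0 0" --pt "-0.0863 0.0568 0 0 0 0" --pt "-0.0863 0.0567 0 0 0 0" --pt "0 0 0.05 0 0 -0.164" --pt "0 0 0.0558 0 0 -0.164" --hand 0.9

```text
time_s: 25.12
tcp_pos: [0.4773, 0.0843, 0.1493]
eef_rot: [-180.0, -0.0, -1.0]
contact_force: [-0.4, 0.1, -0.3]
gripper_width: 0.0787
gripper_force: 0.0
```

carry_out --pt "0 0 0 0 0 -0.164" --pt "0 0 0 0 0 -0.164" --pt "0 0 0 0 0 -0.164" --pt "0 0 0 0 0 0" --pt "0 0 0 0 0 0"

```text
time_s: 25.75
tcp_pos: [0.4777, 0.0843, 0.1494]
eef_rot: [180.0, 0.1, 28.0]
contact_force: [1.0, 0.6, 0.6]
gripper_width: 0.079
gripper_force: 0.0
```

```bash
python3 snap.py 13 wrist; python3 - <<'E'
from h import *
import pickle
im,i=pickle.load(open('v_wrist13.pkl','rb')); n='oblong_lid'
x,io=fit(n,[(comp(im,n,proj([[.478,.0847,.03]],i)[0]),i)],(.478,.0847),[np.radians(28)]); print(x,np.degrees(x[2]),io)
E
python3 go.py .478 .0847 .031 28.2
```

```text
25.8 [0.4778 0.0844 0.1495] [1.800e+02 5.000e-02 2.801e+01] [ 33.3   7.  -29.5  -0.  -53.5  84.7]
[ 0.47667068  0.08431664  0.48727689 -0.00505504] 27.918909100885376 [np.float64(0.9913059580574973)]
tcp [0.4778 0.0844 0.1495] [1.800e+02 5.000e-02 2.801e+01] f [ 0.3  0.  -0.1] w 0.0788
shift units [ 0.0009 -0.0004  0.2371] turn units [ 0.      0.0008 -0.0032] min rows 2.0
```

View pics/wrist13.png

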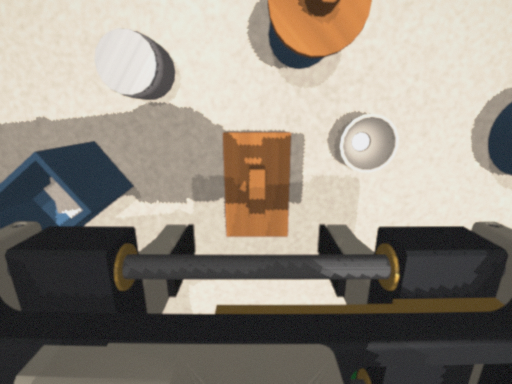

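The oblong lid is upright and centred at column 257 between the fingers. The bowl at (368,142) is clear of the right finger. I'll go down.

carry_out --pt "0 0 0.08 0 0 0" --pt "0 0 0.08 0 0 0" --pt "0 0 0.05 0 0 0" --pt "0 0 0.0271 0 0 0" --pt "0 0 0 0 0 0"

```text
time_s: 26.42
tcp_pos: [0.4777, 0.0843, 0.0309]
eef_rot: [180.0, 0.1, 28.1]
contact_force: [-0.2, -0.6, -0.1]
gripper_width: 0.0788
gripper_force: 0.0
```

carry_out --pt "0 0 0 0 0 0" --pt "0 0 0 0 0 0" --pt "0 0 0 0 0 0" --pt "0 0 0 0 0 0" --pt "0 0 0 0 0 0" --hand 0 --squeeze 25

```text
time_s: 27.05
tcp_pos: [0.4781, 0.0846, 0.0316]
eef_rot: [-180.0, -0.0, 28.2]
contact_force: [-0.2, 0.2, 0.0]
gripper_width: 0.0343
gripper_force: 0.0
```

carry_out --pt "0 0 0 0 0 0" --pt "0 0 0 0 0 0" --pt "0 0 0 0 0 0" --pt "0 0 0 0 0 0" --pt "0 0 0 0 0 0"

```text
time_s: 27.68
tcp_pos: [0.478, 0.0845, 0.0314]
eef_rot: [-180.0, 0.0, 28.2]
contact_force: [0.2, -0.1, 0.7]
gripper_width: 0.0157
gripper_force: 25.0
```

carry_out --pt "0 0 -0.03 0 0 0" --pt "0 0 -0.09 0 0 0" --pt "0 0 -0.1 0 0 0" --pt "0 0 -0.1 0 0 0" --pt "0 0 -0.06 0 0 0"

```text
time_s: 28.3
tcp_pos: [0.4785, 0.0847, 0.224]
eef_rot: [-180.0, -0.2, 28.2]
contact_force: [-0.3, 0.8, -1.4]
gripper_width: 0.0155
gripper_force: 25.0
```

```bash
python3 - <<'E'
from h import *
import pickle
n='oblong_jar'
for c in ('scene3','wrist3'):
    im,i=pickle.load(open(f'v_{c}.pkl','rb')); m=comp(im,n,proj([[.372,.26,.05]],i)[0]); ms=cv2.resize(m.astype(np.float32),None,fx=S,fy=S)>.5
    def f(p):
        k=render(n,[*p,0],i)>0; return -(ms&k).sum()/(ms|k).sum()
    p=np.array([.372,.26,np.radians(155)]); q=minimize(f,p,method='Nelder-Mead',options=dict(initial_simplex=np.vstack([p]+[p+d for d in np.diag([.01,.01,.1])]))); print(c,q.x,np.degrees(q.x[2]),q.fun)
E
python3 go.py .3723 .2603 .22 -25.3
```

```text
scene3 [0.37289554 0.26099392 2.75414634] 157.80096121201834 -0.9409087077467757
wrist3 [0.37206456 0.2605688  2.69618055] 154.47976633458543 -0.9425428984072799
tcp [0.4785 0.0847 0.224 ] [-1.7999e+02 -1.7000e-01  2.8190e+01] f [-0.3  0.8 -1.4] w 0.0155
shift units [-0.0213 -0.4098  0.0081] turn units [-0.0014 -0.0026  0.8916] min rows 5.0
```

```bash
python3 - <<'E'
from h import *
import pickle
o=[]
im,i=pickle.load(open('v_wrist3.pkl','rb'))
for yaw in (153.5,156.5):
    b=cv2.resize(im[0:120,290:420],None,fx=3,fy=3,interpolation=cv2.INTER_CUBIC)[:,:,::-1].copy()
    R=Ro.from_euler('z',yaw,degrees=True).as_matrix()
    for sx,sy,z in ((.11,.064,.085),(.1,.054,.085),(.11,.064,0)):
        P=prism(sx,sy,z,z)[:4]@R.T+[.3722,.2605,0]
        cv2.polylines(b,[((proj(P,i)-[290,0]+.5)*3).round().astype(np.int32)],True,(0,255,255),1)
    o.append(b)
cv2.imwrite('pics/rim.png',np.hstack(o))
E
```

```text
(no output)
```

View pics/rim.png

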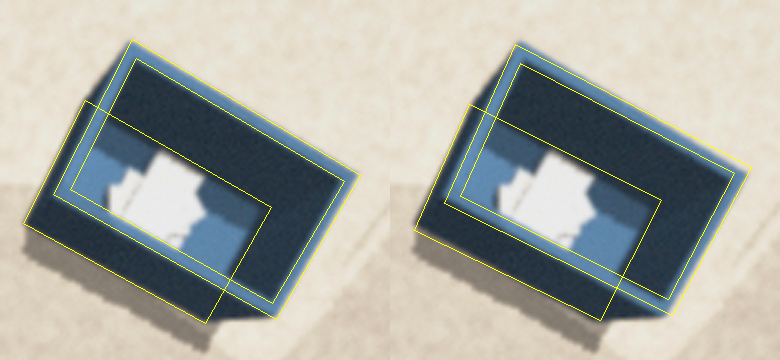

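carry_out --pt "-0.0043 -0.082 0 0 0 0" --pt "-0.0043 -0.082 0 0 0 0" --pt "-0.0043 -0.082 0 0 0 0" --pt "-0.0043 -0.082 0 0 0 0" --pt "-0.0043 -0.082 0 0 0 0"

```text
time_s: 28.92
tcp_pos: [0.3707, 0.261, 0.2214]
eef_rot: [-180.0, 0.0, 28.2]
contact_force: [0.9, 0.0, -2.2]
gripper_width: 0.0155
gripper_force: 25.0
```

With yaw 153.5° the drawn rim lies on the jar's rim, while at 156.5° it is visibly turned off. I'll use a tool yaw of -26.7°.

carry_out --pt "0 0 0 0 0 0.1525" --pt "0 0 0 0 0 0.1525" --pt "0 0 0 0 0 0.1525" --pt "0 0 0 0 0 0.1525" --pt "0 0 0 0 0 0.1525"

```text
time_s: 29.55
tcp_pos: [0.3714, 0.2599, 0.2211]
eef_rot: [180.0, 0.0, -17.9]
contact_force: [0.1, -1.1, -1.2]
gripper_width: 0.0159
gripper_force: 25.0
```

carry_out --pt "0 0 0 0 0 0.1525" --pt "0 0 0.08 0 0 0" --pt "0 0 0.08 0 0 0" --pt "0 0 0 0 0 0" --pt "0 0 0 0 0 0"

```text
time_s: 30.18
tcp_pos: [0.3723, 0.2607, 0.1426]
eef_rot: [-179.9, -0.0, -26.7]
contact_force: [0.2, -1.1, -0.6]
gripper_width: 0.016
gripper_force: 25.0
```

```bash
python3 go.py .3722 .2605 .1045 -26.7; python3 snap.py 14 scene side; python3 crop.py 14 354 185 157 160
```

```text
tcp [0.3723 0.2607 0.1426] [-1.7995e+02 -3.0000e-02 -2.6690e+01] f [ 0.2 -1.1 -0.6] w 0.016
shift units [-0.      0.0005  0.0763] turn units [-0.0008 -0.0006  0.0002] min rows 1.0
30.275 [0.3724 0.2611 0.1431] [-1.7985e+02 -3.0000e-02 -2.6690e+01] [ 60.    4.4 -33.6   0.  -51.8   3.3]
```

View pics/crop14.png

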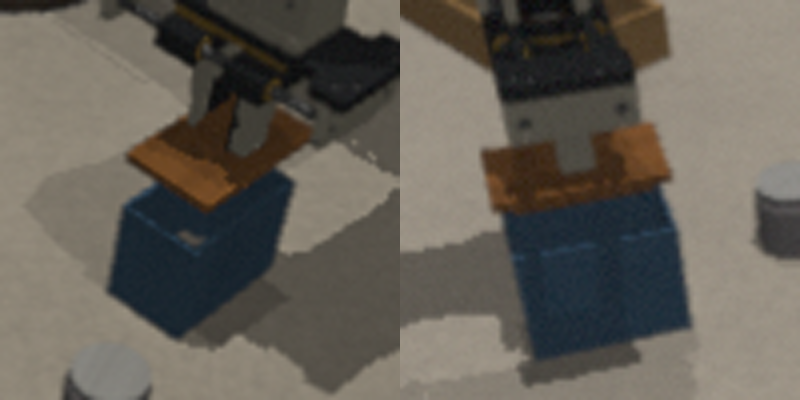

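The oblong lid's edges run parallel to the jar rim, and it hangs over the mouth in both views. I'll lower it.

carry_out --pt "0 0.001 0.028 0 0 0" --pt "0 0 0.02 0 0 0" --pt "0 0 0.015 0 0 0" --pt "0 0 0.0122 0 0 0" --pt "0 0 0 0 0 0"

```text
time_s: 30.9
tcp_pos: [0.3716, 0.2597, 0.1036]
eef_rot: [180.0, -0.0, -26.7]
contact_force: [-0.6, -0.0, -0.0]
gripper_width: 0.0157
gripper_force: 25.0
```

carry_out --pt "0 0 0 0 0 0"

```text
time_s: 31.02
tcp_pos: [0.3715, 0.2597, 0.1037]
eef_rot: [180.0, 0.0, -26.7]
contact_force: [-0.0, -0.2, -0.6]
gripper_width: 0.016
gripper_force: 25.0
```

carry_out --pt "0 0 0 0 0 0" --pt "0 0 0 0 0 0" --pt "0 0 0 0 0 0" --pt "0 0 0 0 0 0" --hand 0.6

```text
time_s: 31.52
tcp_pos: [0.3715, 0.2597, 0.1038]
eef_rot: [-180.0, -0.0, -26.7]
contact_force: [0.1, -0.1, -0.6]
gripper_width: 0.0492
gripper_force: 0.0
```

carry_out --pt "0 0 -0.04 0 0 0" --pt "0 0 -0.08 0 0 0" --pt "0 0 -0.08 0 0 0" --pt "0 0 -0.08 0 0 0" --pt "0 0 0 0 0 0"

```text
time_s: 32.15
tcp_pos: [0.3727, 0.261, 0.247]
eef_rot: [-179.6, -0.1, -26.7]
contact_force: [0.1, 0.4, -0.4]
gripper_width: 0.0525
gripper_force: 0.0
```

carry_out --pt "0 0 0 0 0 0"

```text
time_s: 32.28
tcp_pos: [0.3712, 0.2594, 0.2433]
eef_rot: [180.0, 0.0, -26.7]
contact_force: [0.6, -0.5, 0.4]
gripper_width: 0.0526
gripper_force: 0.0
```

```bash
python3 snap.py 15 wrist side scene; python3 chk.py oblong 15 .3722 .2605 -26.7; python3 - <<'E'
from h import *
import pickle
F=dict(big_round=(.667,-.158,0),small_round=(.630,.1175,0),square=(.390,-.2898,-21),oblong=(.372,.260,-26.7))
V=[pickle.load(open(f'v_{c}15.pkl','rb')) for c in ('scene','side')]
B=M.copy(); o=[]
for n,p in F.items():
    q0=np.array([p[0],p[1]]); res=[]
    for part,hs in (('lid',[h+[0,0,.073] for h in B[n+'_lid'][1:]]),):
        M[n+'_lid']=hs
        v=[(comp(im,n+'_lid',proj([[*q0,.09]],i)[0]),i) for im,i in V]
        x,io=fit(n+'_lid',v,q0,[np.radians(p[2])]); print(n,x.round(4),np.degrees(x[2]).round(1),np.round(io,2))
a=[cv2.resize(V[0][0][100:300,80:440],(720,400)),]
cv2.imwrite('pics/final.png',np.vstack([a[0]])[:,:,::-1]); 
E
```

```text
32.425 [0.3711 0.2592 0.2427] [ 1.7988e+02  2.0000e-02 -2.6720e+01] [ 60.   -1.3 -25.1  -0.  -66.3   3.3]
lid [ 0.37013514  0.26099338 -0.47327035 -0.00520393] [np.float64(0.9822710314749619)]
lid [ 0.37131415  0.26078967 -0.47049102 -0.00190948] [np.float64(0.9700640302876709), np.float64(0.9088564058469476)]
big_round [ 0.6669 -0.1572  0.1895 -0.0013] 10.9 [0.94 0.92]
small_round [ 0.6298  0.1176  0.1153 -0.    ] 6.6 [0.93 0.86]
square [ 0.3911 -0.2901 -0.387  -0.0013] -22.2 [0.91 0.94]
oblong [ 0.3718  0.2599 -0.4714 -0.001 ] -27.0 [0.92 0.92]
```

View pics/final.png

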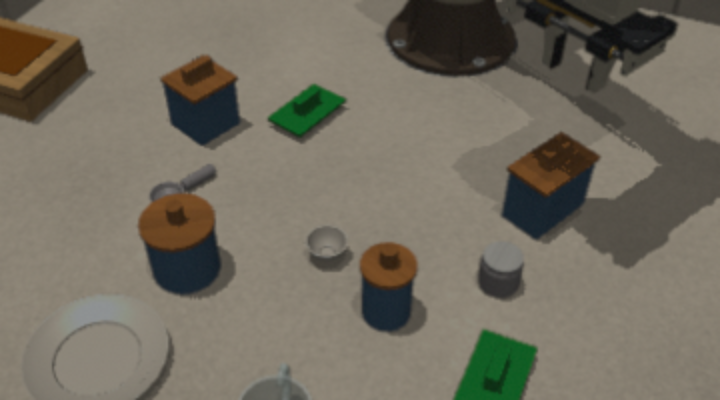

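The final view shows all four lids flat on their jars: square (200,95), big round (180,240), small round (388,285) and oblong (550,185). The tin (500,270) and bowl (327,245) stand in place, the fitted lid heights are within 2 mm of closed, and the arm is clear.

```bash
python3 -c "
from plant import r
print(r.close_job())"
```

```text
the job is handed in; nothing more can be done
None
```

All four jars are closed with their own lids, measured within about 2 mm of the jar centres and the closed height; the tin and bowl look undisturbed, and the job was handed in at about 32 s of the 120 s allowed, though no verdict came back.

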